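Flip the ready flag of the full specimen rack

ROBOT

A 6-joint arm with a two-finger parallel gripper is mounted at the origin on the work surface. World frame = base frame: x ahead of the robot, y to its left, z up, the work surface at z = 0. Lengths are in m, angles in rad, forces in N, time in s.
With the tool pointing down it reaches from about 0.4 to 0.825 m from the base axis. Payload 7 kg.
Tool frame: the origin (TCP) lies on the centre line of the jaws, within the pads' length; the fingertips stand tip_reach ahead of it and the grasp point (between the pads) is the TCP (tip_reach is the distance from the TCP to the fingertips, in m); z points along the fingers, y is the line along which they close (so a half turn about z gives the same grasp; the last joint's range is limited). The gripper opens to 88 mm and grips with 3 to 60 N. Pads are 19 mm wide; open, the fingers measure 130 mm over their backs; the gripper's body (78 mm by 193 mm) begins 47 mm behind the grasp point.
Start: joints at [0.288, 0.359, 0.012, 0, -1.224, -0.288], TCP at [0.675, -0, 0.246] pointing down, gripper open.
Joint ranges: [-3.07, 3.07], [-1.43, 2.12], [-1.02, 1.25], [-3.03, 1.67], [-3.05, -0], [-3.03, 3.03]. Speed limits (rad/s): [2.39, 2.39, 3.01, 3.14, 3.14, 3.14].

INTERFACE

Orientations are given as [roll, pitch, yaw] about the fixed x, y, z axes, in that order (R = Rz(yaw) Ry(pitch) Rx(roll)).
In Python, from station import get_state, grab_frame, calibration, job_done, find_in, mark_of, tip_reach gives the robot as it stands.
- The arm moves only by the shell command python3 -m handwheel 'ROWS' [OPENING] [FORCE]. ROWS is JSON, a list of rows, each an object with "delta_pos": the shift along the world's x, y, z in units of 30 mm (1.0 is 30 mm), a list of three; "dr": the turn, a rotation vector about the world's x, y, z in degrees, a list of three. In form: [{"delta_pos": [tx, ty, tz], "dr": [rx, ry, rz]}, ...]. A call has 1 to 10 rows; each row shifts and turns the commanded pose from where the row before left it; what a row does not reach is not made up. A row lasts 1/10 s, in which the tool goes at most 50 mm and 8.59 degrees, less where a joint would pass 70% of its speed; a pose out of reach is approached as far as the arm can. A call is refused whole if a number of a shift passes 1 or a number of a turn 8.59, either way. A call with a gripper value outside its range is refused whole. OPENING is the closure, from -1 (fully open) to 1 (shut), set as the call begins (- or left out, the last holds). The fingers move at their own pace and stop on an object; FORCE is the grip in N (left out, the last holds). Time passes only in rows, so rows that do not move let the fingers close. It gives the time, the measured TCP pose, the force, the opening and the grip force at its end, in the units of the state.
- get_state(): the state, without advancing time (a new reading comes with each control period).
- grab_frame(name): name is "scene" or "side" or "wrist"; returns the picture (420x560x3 uint8, red, green, blue); there is no depth.
- calibration(name): a dict with "fx", "fy", "cx", "cy" (pixels), "extrinsics" (4x4, takes a point from world to camera coordinates). Camera axes: x right, y down, z forward; pixel columns grow to the right and rows downward; lengths in m; the calibration is good to about 2 mm. A picture is of the moment at which its call begins: read the wrist's pose just before it. calibration takes no time and is no camera call; for the wrist camera it gives the pose at the moment of the call.
- job_done(): hands the job in; it is judged then, once.
Trained networks look in the newest picture that a camera, given by its name, has taken for a name from the list of things; names that differ only in an ending like _2 or _b are one class to them, and where a whole thing is asked for, a point or a joint stands for the part that bears it (a point fixed in the world has none). Each returns a list of dicts, best first, with "conf" (0 to 1); they miss things now and then, are a little off and sometimes report something else, mostly with a low value. They report only what shows in the picture. A call takes as long as a camera call. They do not tell look-alikes from the thing itself.
- find_in(camera, query): "location" ([column, row] in pixels, amid what is visible of it).
- mark_of(camera, query): "location" ([column, row] in pixels: a listed point, or the origin of a listed thing).
The state is a dict: "t": time; "q": joint angles; "qd": joint speeds; "joint_efforts": joint torques, N m; "eef_pos": TCP position; "ee_rot": TCP orientation; "force": force on the tool from outside, world axes, zero at the start; "moment": the same for the moment, N m; "width": finger opening in m; "gripper_force": force on a finger pad.
Only numpy, scipy, OpenCV 4.12 (cv2) and the standard library are available. Lean on these libraries where they do the work, as an engineer would, in place of code of your own. Each camera call takes 0.05 s, during which the arm holds its last target. There are 200 camera calls.

TASK

One of the three specimen racks has a jar in every well, so it is ready to run: with a fingertip under the free edge, flip that rack's flag right over its hinge until it lies flat back on the rack with its ring face up. Push the flag over, do not pinch it; leave the flags of the two incomplete racks as they are, and do not lift, shift or knock over the racks, jars and other things on the bench.

Things in the scene. Friction and masses are not known exactly. Their poses are not given: they have to be found in the camera images.
- rack_full: The rack with a jar in all three wells. Each rack is a loose black block 250 x 68 mm, 70 mm high, about 1.6 kg, lying across in front of the robot. Origin: centre of its underside; its x runs along it from the flag end (-x, to the robot's right) to the far end; z up. Flag-end face at x = -125 mm, wells at x = -2, 46 and 94 mm, first jar's cap edge at x = -23 mm.
- flag_full (a joint): Flag of the full rack: a 56 mm wide, 4 mm thick round-ended plate on a level pin across the rack's flag end. rad: 0 level, sticking out past that end with only air below it; pi/2 upright; pi folded over, level on the rack. Starts 0 to 0.3; firm stops at 0 and pi. Friction hinge (0.03 N m, 0.5 N at the free edge): it stays where it is left, so push it all the way.
- flag_full_hinge (a point): Middle of that hinge pin, 80 mm above the bench, at x = -111 mm, y = 0 of the rack; axes as the rack's. Two lugs at the ends of the pin, 29 to 34 mm to either side of the middle, stand 7 mm above it.
- flag_full_edge (a point): Outermost point of the flag's rounded free edge, 70 mm from the pin, at mid-thickness; it turns with the flag.
- barface_full: Raised white disc 44 mm across, 2 mm thick, with a dark bar, on the face of the flag that looks up at the start. Origin: disc centre, 42 mm from the pin; its z axis points out of this face.
- ringface_full: The same disc with a dark ring, on the flag's other face, which looks down at the start and must look up in the end; a pushing fingertip touches this face. Origin: disc centre, 42 mm from the pin; its z axis points into the flag.
- rack_gapmid: A rack of the same kind whose middle well is empty (two jars). Frame as for rack_full.
- flag_gapmid (a joint): Its flag, same build and joint values; to be left as it is.
- rack_gapend: A rack of the same kind whose far well is empty (two jars). Frame as for rack_full.
- flag_gapend (a joint): Its flag, same build and joint values; to be left as it is.
- jar_spare: Loose specimen jar on the bench, to be left alone: 38 mm across, 89 mm high, with a teal cap of 43 mm. Origin: centre of its underside.
- vial_tray: White tray 125 x 85 x 40 mm full of black-capped vials, to be left alone. Origin: centre of its underside.
- wash_bottle: White wash bottle with a green cap and spout, 62 mm across, 185 mm high, to be left alone. Origin: centre of its underside.
- jar_full_0: Jar in the first (nearest the flag) well of rack_full: 38 mm across, teal cap of 43 mm, its top 107 mm above the bench. Origin: centre of its underside, 18 mm above the bench.
- jar_full_1: Jar in the middle well of rack_full: 38 mm across, teal cap of 43 mm, its top 107 mm above the bench. Origin: centre of its underside, 18 mm above the bench.
- jar_full_2: Jar in the far well of rack_full: 38 mm across, teal cap of 43 mm, its top 107 mm above the bench. Origin: centre of its underside, 18 mm above the bench.
- jar_gapmid_0: Jar in the first (nearest the flag) well of rack_gapmid: 38 mm across, teal cap of 43 mm, its top 107 mm above the bench. Origin: centre of its underside, 18 mm above the bench.
- jar_gapmid_2: Jar in the far well of rack_gapmid: 38 mm across, teal cap of 43 mm, its top 107 mm above the bench. Origin: centre of its underside, 18 mm above the bench.
- jar_gapend_0: Jar in the first (nearest the flag) well of rack_gapend: 38 mm across, teal cap of 43 mm, its top 107 mm above the bench. Origin: centre of its underside, 18 mm above the bench.
- jar_gapend_1: Jar in the middle well of rack_gapend: 38 mm across, teal cap of 43 mm, its top 107 mm above the bench. Origin: centre of its underside, 18 mm above the bench.
Not all that is in view belongs to the job. Leave any purple look-alike of the jar_gapmid_2 alone. What is shaped like the jar_gapmid_0 but green or red is not meant.

How it is judged:
By the outcome, as a careful person would: the job done as asked, in the order asked, and still so for the second after the job is handed in, with the robot touching nothing.
It also fails if it takes over 48 s, if anything falls off the work surface, if the arm or the gripper's body presses on something with over 40 N, if the wrist force passes 120 N, or if a joint passes its speed limit or range.

## Working session

There is one attempt and no reset: what is moved stays moved. The work goes in short steps, Python scripts to look and compute and a shell command to move; the robot and the scene stay as the last step left them, time stands still between calls to the robot, and variables do not carry over. Pictures are saved under pics/ and viewed, at most 10 in all, crops included, and the job is handed in when it is done.

```bash
mkdir -p pics; python3 - <<'E'
from station import *
import cv2,numpy as np
s=get_state();print(s['t'],s['eef_pos'],s['ee_rot'],s['width'],tip_reach if not callable(tip_reach) else tip_reach())
a=[]
for c in("scene","side"):
    f=grab_frame(c);cv2.imwrite(f"pics/{c}0.png",f[:,:,::-1])
    k=calibration(c);print(c,k['fx'],k['cx'],k['cy'],np.round(k['extrinsics'],3).tolist())
    for q in("flag_full_hinge","flag_full_edge","rack_full","jar_full_0"):
        print(q,[(np.round(d['location']).tolist(),round(d['conf'],2)) for d in mark_of(c,q)[:6]])
E
```

```text
0.0 [ 6.74527328e-01 -4.05614339e-05  2.44623709e-01] [ 3.13990486e+00 -1.44380042e-04 -1.57095727e+00] 0.08746825116612615 0.019
scene 450.729856869868 271.46048958751464 209.16200734709992 [[0.745, 0.667, 0.003, -0.455], [0.582, -0.648, -0.491, -0.333], [-0.326, 0.368, -0.871, 1.384], [0.0, 0.0, 0.0, 1.0]]
flag_full_hinge [([251.0, 221.0], 0.88), ([264.0, 161.0], 0.67)]
flag_full_edge [([229.0, 240.0], 0.65)]
rack_full [([276.0, 205.0], 0.8), ([304.0, 233.0], 0.19)]
jar_full_0 [([276.0, 201.0], 0.85), ([287.0, 187.0], 0.71), ([249.0, 218.0], 0.5), ([303.0, 233.0], 0.29)]
side 476.62661491472505 281.0367283278981 210.3590920157114 [[-1.0, -0.021, 0.002, 0.65], [-0.017, 0.733, -0.68, 0.072], [0.013, -0.68, -0.733, 1.25], [0.0, 0.0, 0.0, 1.0]]
flag_full_hinge [([304.0, 195.0], 0.75)]
flag_full_edge [([297.0, 170.0], 0.65)]
rack_full [([299.0, 245.0], 0.84), ([258.0, 262.0], 0.32)]
jar_full_0 [([306.0, 258.0], 0.63), ([302.0, 241.0], 0.55), ([303.0, 273.0], 0.55)]
```

View pics/scene0.png

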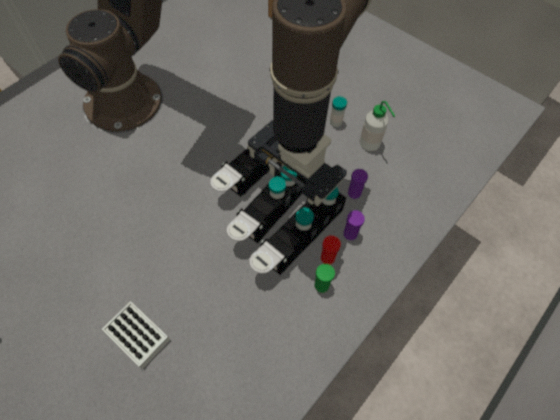

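View pics/side0.png

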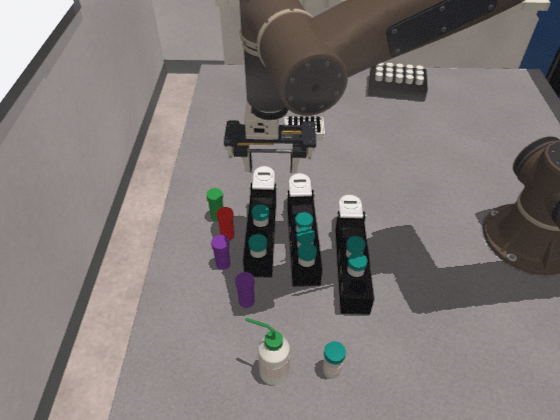

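The scene picture shows three racks, with flags near (227,180), (243,226) and (267,257). In the side picture the middle rack (x~303) seems to hold 3 jars, at rows 220, 237 and 257. The left rack has a gap in the middle well and the right rack's far well is empty. I'll zoom in to confirm.

```bash
cat > h.py <<'E'
from station import *
import cv2,numpy as np
def ray(c,px,k=None):
    k=k or calibration(c);E=np.array(k['extrinsics']);R,t=E[:3,:3],E[:3,3]
    d=R.T@np.array([(px[0]-k['cx'])/k['fx'],(px[1]-k['cy'])/k['fy'],1]);return -R.T@t,d/np.linalg.norm(d)
def atz(c,px,z,k=None):
    o,d=ray(c,px,k);return o+d*(z-o[2])/d[2]
def tri(a,pa,b,pb):
    o1,d1=ray(a,pa);o2,d2=ray(b,pb)
    s=np.linalg.lstsq(np.c_[d1,-d2],o2-o1,rcond=None)[0];p,q=o1+d1*s[0],o2+d2*s[1];return (p+q)/2,np.linalg.norm(p-q)
def proj(c,P):
    k=calibration(c);E=np.array(k['extrinsics']);p=E[:3,:3]@P+E[:3,3];return [k['fx']*p[0]/p[2]+k['cx'],k['fy']*p[1]/p[2]+k['cy']]
E
python3 - <<'E'
from h import *
for n,a,b in(("hinge",(251,221),(304,195)),("edge",(229,240),(297,170))):
    p,e=tri("scene",a,"side",b);print(n,p.round(4),round(e,4))
print(atz("side",(304,195),.08),atz("scene",(251,221),.08),atz("side",(297,170),.085),atz("scene",(229,240),.085))
a=cv2.imread("pics/side0.png")[150:320,230:390];cv2.imwrite("pics/s1.png",cv2.resize(a,None,fx=3.5,fy=3.5,interpolation=cv2.INTER_CUBIC))
a=cv2.imread("pics/scene0.png")[130:290,200:360];cv2.imwrite("pics/c1.png",cv2.resize(a,None,fx=3.7,fy=3.7,interpolation=cv2.INTER_CUBIC))
E
```

```text
hinge [ 0.5976 -0.07    0.0704] 0.0138
edge [ 0.6096 -0.1475  0.0916] 0.0008
[ 0.59158121 -0.06398511  0.08      ] [ 0.60856787 -0.07250338  0.08      ] [ 0.60983909 -0.15454673  0.085     ] [ 0.60661126 -0.14568733  0.085     ]
```

View pics/s1.png

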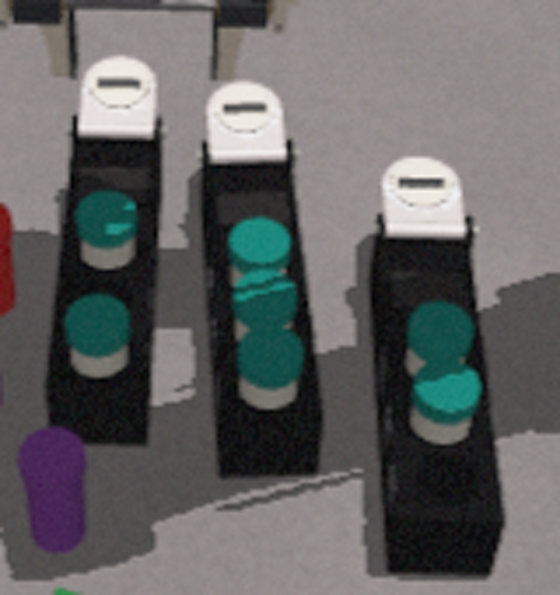

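View pics/c1.png

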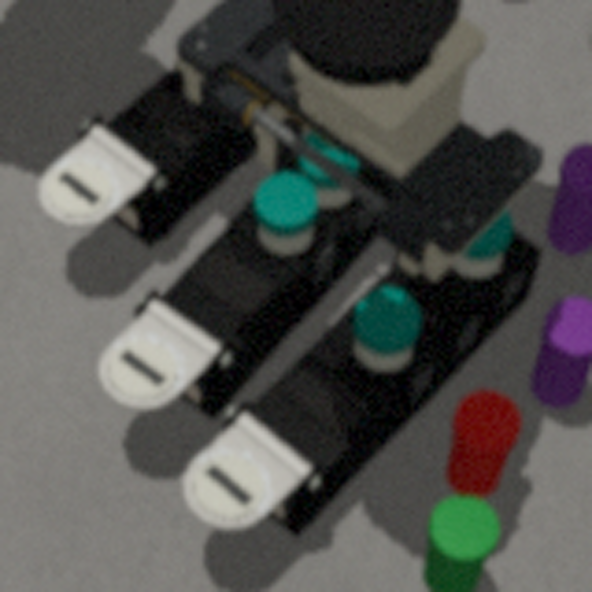

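The middle rack is the full one: caps at crop (260,243), (265,298) and (269,355). The left rack is gapmid and the right one gapend. Next I'll fit the rack pose and flag angle to these points in both views.

```bash
python3 - <<'E'
from h import *
from scipy.optimize import least_squares
S=lambda u,v:((u+.5)/3.5+229.5,(v+.5)/3.5+149.5)
C=lambda u,v:((u+.5)/3.7+199.5,(v+.5)/3.7+129.5)
def fit(ob):
    def pts(p):
        x,y,w,th=p;R=lambda a:np.array([x+np.cos(w)*a[0]-np.sin(w)*a[1],y+np.sin(w)*a[0]+np.cos(w)*a[1],a[2]])
        h=np.array([-.111,0,.08]);f=lambda r,n:R(h+[-r*np.cos(th)-n*np.sin(th)*-1*-1*-1 if 0 else -r*np.cos(th)+n*np.sin(th),0,r*np.sin(th)+n*np.cos(th)])
        return dict(l1=R([-.111,.0315,.086]),l2=R([-.111,-.0315,.086]),disc=f(.042,.004),tip=f(.07,.0),c0=R([-.002,0,.107]),c1=R([.046,0,.107]),c2=R([.094,0,.107]))
    def res(p):
        P=pts(p);return np.concatenate([np.subtract(proj(c,P[n]),px) for c,n,px in ob])
    r=least_squares(res,[.6,.04,np.pi/2,.1],loss='soft_l1');P=pts(r.x)
    print(r.x.round(4),np.abs(r.fun).round(1).reshape(-1,2).tolist());return P
P=fit([("side","l1",S(207,147)),("side","l2",S(290,143)),("side","disc",S(244,109)),("side","tip",S(241,83)),("side","c0",S(260,241)),("side","c1",S(265,298)),("side","c2",S(269,354)),
("scene","l1",C(155,301)),("scene","l2",C(224,356)),("scene","disc",C(143,368)),("scene","tip",C(107,392)),("scene","c0",C(286,198))])
for n in P:print(n,P[n].round(4))
# others
print("mid");fit([("side","l1",S(74,123)),("side","l2",S(158,121)),("side","disc",S(120,85)),("side","tip",S(120,57)),("side","c0",S(106,215)),("side","c2",S(97,324)),("scene","l1",C(232,411)),("scene","l2",C(314,480)),("scene","disc",C(229,484)),("scene","tip",C(192,510)),("scene","c0",C(387,316))])
print("end");fit([("side","l1",S(378,222)),("side","l2",S(470,226)),("side","disc",S(421,184)),("side","tip",S(421,157)),("side","c0",S(440,330)),("side","c1",S(445,388)),("scene","l1",C(98,126)),("scene","l2",C(158,181)),("scene","disc",C(80,188)),("scene","tip",C(46,206))])
E
```

```text
[0.5947 0.042  1.6304 0.1172] [[23.6, 0.1], [24.2, 1.8], [0.0, 0.5], [0.2, 0.1], [0.4, 0.8], [0.3, 1.9], [0.0, 1.8], [1.7, 1.0], [0.3, 1.6], [0.3, 0.7], [2.2, 1.4], [0.8, 0.6]]
l1 [ 0.5698 -0.0707  0.086 ]
l2 [ 0.6327 -0.0669  0.086 ]
disc [ 0.6037 -0.11    0.0889]
tip [ 0.6054 -0.1382  0.0882]
c0 [0.5948 0.04   0.107 ]
c1 [0.5919 0.0879 0.107 ]
c2 [0.5891 0.1358 0.107 ]
mid
[0.7015 0.0175 1.5562 0.1589] [[24.1, 0.3], [23.7, 0.2], [0.1, 0.9], [0.5, 0.1], [0.0, 1.5], [0.1, 2.4], [1.2, 0.1], [0.9, 1.9], [0.2, 0.3], [1.2, 1.1], [0.4, 0.6]]
end
[0.4767 0.1164 1.5537 0.0607] [[26.3, 1.2], [25.3, 0.7], [0.3, 0.5], [0.4, 0.0], [0.2, 1.4], [0.2, 1.2], [1.1, 1.4], [0.0, 2.4], [0.6, 1.5], [1.8, 1.0]]
```

```bash
python3 -m handwheel '[{"delta_pos":[-0.23,-0.9,0],"dr":[6,0,0.3]},{"delta_pos":[-0.23,-0.9,0],"dr":[6,0,0.3]},{"delta_pos":[-0.23,-0.9,0],"dr":[6,0,0.3]},{"delta_pos":[-0.23,-0.9,0],"dr":[6,0,0.3]},{"delta_pos":[-0.23,-0.9,0],"dr":[6,0,0.3]},{"delta_pos":[-0.23,-0.9,0],"dr":[6,0,0.3]},{"delta_pos":[-0.23,-0.9,0],"dr":[6,0,0.3]},{"delta_pos":[-0.23,-0.9,0],"dr":[6,0,0.3]},{"delta_pos":[-0.23,-0.9,0],"dr":[6,0,0.3]},{"delta_pos":[-0.23,-0.9,0],"dr":[6,0,0.3]}]' 1 10
python3 - <<'E'
from h import *
from scipy.spatial.transform import Rotation as R
s=get_state();print(s['t'],s['eef_pos'].round(4) if hasattr(s['eef_pos'],'round') else s['eef_pos'],np.round(s['q'],2));M=R.from_euler('xyz',s['ee_rot']).as_matrix();print(M.round(3))
f=grab_frame("scene");cv2.imwrite("pics/c2.png",cv2.resize(f[110:320,130:410,::-1],None,fx=2.8,fy=2.8))
print(s['width'])
E
```

```text
t: 1.5
eef_pos: [0.6055, -0.2718, 0.2458]
ee_rot: [-3.089, 1.05, -1.482]
force: [-0.1, 0.4, 0.0]
width: 0.0136
gripper_force: 0.0
1.5 [ 0.6055 -0.2718  0.2458] [-0.61  0.74  0.58 -0.88 -2.02  0.53]
[[ 0.044 -0.999 -0.024]
 [-0.496 -0.043  0.867]
 [-0.867 -0.026 -0.497]]
0.013552267575155775
```

View pics/c2.png

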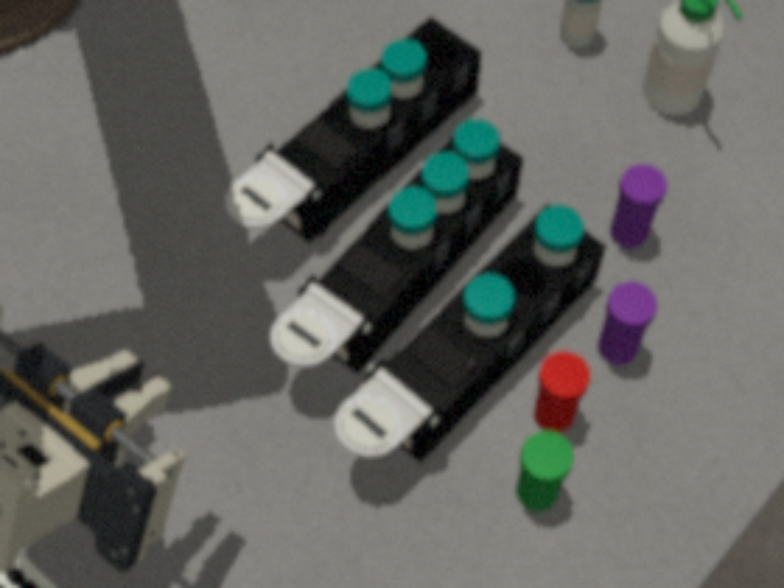

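The scene picture is now clear. The middle rack has three caps at crop (413,203), (445,167) and (476,135), so it is the full one. Its flag lies at (317,323) and the path to it is free.

```bash
cat > plan.py <<'E'
from h import *
from scipy.optimize import least_squares
S=lambda u,v:((u+.5)/3.5+229.5,(v+.5)/3.5+149.5)
D=lambda u,v:((u+.5)/2.8+129.5,(v+.5)/2.8+109.5)
ob=[("side","l2",S(207,147)),("side","l1",S(290,143)),("side","disc",S(244,109)),("side","tip",S(241,83)),("side","c0",S(260,241)),("side","c1",S(265,298)),("side","c2",S(269,354)),
("scene","l1",D(308,289)),("scene","l2",D(365,328)),("scene","disc",D(304,334)),("scene","tip",D(277,351)),("scene","c0",D(413,206)),("scene","c1",D(445,171)),("scene","c2",D(477,138))]
def pts(p):
    x,y,w,th=p;R=lambda a:np.array([x+np.cos(w)*a[0]-np.sin(w)*a[1],y+np.sin(w)*a[0]+np.cos(w)*a[1],a[2]])
    h=np.array([-.111,0,.08]);f=lambda r,n:R(h+[-r*np.cos(th)+n*np.sin(th),0,r*np.sin(th)+n*np.cos(th)])
    return dict(l1=R([-.111,.0315,.086]),l2=R([-.111,-.0315,.086]),disc=f(.042,.004),tip=f(.07,0),c0=R([-.002,0,.107]),c1=R([.046,0,.107]),c2=R([.094,0,.107]),H=R(h))
r=least_squares(lambda p:np.concatenate([np.subtract(proj(c,pts(p)[n]),px) for c,n,px in ob]),[.6,.04,1.6,.1],loss='soft_l1')
print(r.x.round(4),r.fun.round(1).reshape(-1,2).tolist());P=pts(r.x);H=P['H'];print("H",H.round(4),"tip",P['tip'].round(4))
w=r.x[2];t=.0095
prev=None
for th,a,rr,n in [(0,30,52,-.018),(7,30,52,-.006),(15,30,52,.004),(30,35,52,.004),(45,43,52,.004),(60,50,52,.004),(75,56,50,.004),(90,60,50,.004),(105,64,50,.004),(120,68,48,.004),(135,72,48,.004),(150,76,46,.004),(165,80,45,.004),(180,80,45,.003)]:
    T,A=np.radians(th),np.radians(a);n0=n if n>0 else -n
    d=np.array([-np.cos(T),np.sin(T)]);m=np.array([-np.sin(T),-np.cos(T)])
    z=np.array([np.cos(A),-np.sin(A)]);X=np.array([np.sin(A),np.cos(A)])
    c=X*t if np.dot(X,-m)>0 else -X*t
    tip=d*rr/1000+m*(n0 if n>0 else n0)-c
    q=tip-.019*z;q3=np.array([H[0]+q[0]*np.cos(w),H[1]+q[0]*np.sin(w),.08+q[1]])
    print(th,a,"TCP",q3.round(4), "" if prev is None else ((q3-prev)/.03).round(2));prev=q3
E
python3 plan.py
```

```text
[0.5945 0.0406 1.6307 0.1147] [[-0.5, 0.3], [-0.1, 0.8], [0.0, -0.9], [0.2, -0.4], [-0.3, -1.2], [-0.3, -2.4], [0.1, -2.3], [-0.3, -2.6], [-0.6, -2.2], [-0.1, -0.1], [1.7, 2.3], [0.1, -0.4], [0.5, -0.5], [0.5, -0.9]]
H [ 0.6011 -0.0702  0.08  ] tip [ 0.6053 -0.1396  0.088 ]
0 30 TCP [ 0.6055 -0.1433  0.0633] 
7 30 TCP [ 0.6055 -0.1436  0.0817] [ 0.   -0.01  0.61]
15 30 TCP [ 0.6055 -0.1426  0.0909] [-0.    0.04  0.31]
30 35 TCP [ 0.6052 -0.1381  0.1057] [-0.01  0.15  0.49]
45 43 TCP [ 0.6047 -0.1301  0.12  ] [-0.02  0.27  0.48]
60 50 TCP [ 0.6041 -0.1191  0.1315] [-0.02  0.37  0.38]
75 56 TCP [ 0.6033 -0.1055  0.1377] [-0.03  0.45  0.21]
90 60 TCP [ 0.6024 -0.0919  0.1417] [-0.03  0.45  0.13]
105 64 TCP [ 0.6016 -0.078   0.1422] [-0.03  0.46  0.02]
120 68 TCP [ 0.6009 -0.0656  0.1376] [-0.02  0.41 -0.15]
135 72 TCP [ 0.6002 -0.054   0.1319] [-0.02  0.39 -0.19]
150 76 TCP [ 0.5997 -0.0462  0.1226] [-0.02  0.26 -0.31]
165 80 TCP [ 0.5994 -0.0405  0.1126] [-0.01  0.19 -0.33]
180 80 TCP [ 0.5981 -0.0192  0.1034] [-0.04  0.71 -0.31]
```

```bash
python3 -m handwheel '[{"delta_pos":[0,0.27,-0.87],"dr":[0,0,0]},{"delta_pos":[0,0.27,-0.87],"dr":[0,0,0]},{"delta_pos":[0,0.27,-0.87],"dr":[0,0,0]},{"delta_pos":[0,0.27,-0.87],"dr":[0,0,0]},{"delta_pos":[0,0.27,-0.87],"dr":[0,0,0]},{"delta_pos":[0,0.27,-0.87],"dr":[0,0,0]},{"delta_pos":[0,0.27,-0.87],"dr":[0,0,0]},{"delta_pos":[0,0.8,0],"dr":[0,0,0]},{"delta_pos":[0,0.8,0],"dr":[0,0,0]},{"delta_pos":[0,0.8,0],"dr":[0,0,0]}]'
python3 - <<'E'
from h import *
f=grab_frame("side");a=cv2.resize(f[100:260,220:390,::-1],None,fx=3.2,fy=3.2)
g=grab_frame("scene");b=cv2.resize(g[150:310,190:310,::-1],None,fx=3.2,fy=3.2)
h=min(a.shape[0],b.shape[0]);cv2.imwrite("pics/m1.png",cv2.resize(np.hstack([a[:h],b[:h]]),(800,440)))
print(get_state()['force'],get_state()['eef_pos'])
E
```

```text
t: 2.55
eef_pos: [0.6058, -0.1405, 0.0621]
ee_rot: [-3.093, 1.046, -1.486]
force: [-0.3, 0.5, -0.3]
width: 0.0001
gripper_force: 0.0
[ 0.17783242 -0.60576111 -0.79847909] [ 0.60604244 -0.13819101  0.06310575]
```

View pics/m1.png

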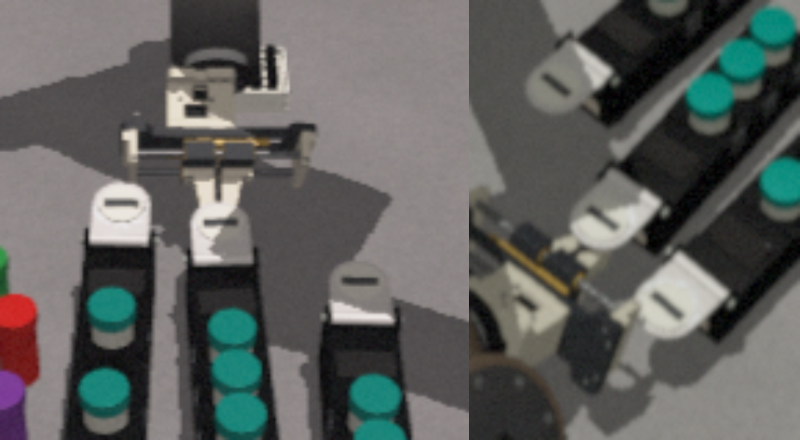

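The closed fingertips are centred under the full rack's flag: side crop (218,200), flag at (221,235). They touch nothing else. Now I'll lift.

```bash
python3 -m handwheel '[{"delta_pos":[0,0,0.23],"dr":[0,0,0]},{"delta_pos":[0,0,0.23],"dr":[0,0,0]},{"delta_pos":[0,0,0.23],"dr":[0,0,0]},{"delta_pos":[0,0,0.23],"dr":[0,0,0]},{"delta_pos":[0,0.05,0.16],"dr":[-1.7,0,0]},{"delta_pos":[0,0.05,0.16],"dr":[-1.7,0,0]},{"delta_pos":[0,0.05,0.16],"dr":[-1.7,0,0]},{"delta_pos":[-0.01,0.09,0.16],"dr":[-2.7,0,0]},{"delta_pos":[-0.01,0.09,0.16],"dr":[-2.7,0,0]},{"delta_pos":[-0.01,0.09,0.16],"dr":[-2.7,0,0]}]'
python3 -m handwheel '[{"delta_pos":[-0.01,0.12,0.13],"dr":[-2.3,0,0]},{"delta_pos":[-0.01,0.12,0.13],"dr":[-2.3,0,0]},{"delta_pos":[-0.01,0.12,0.13],"dr":[-2.3,0,0]},{"delta_pos":[-0.01,0.15,0.07],"dr":[-2,0,0]},{"delta_pos":[-0.01,0.15,0.07],"dr":[-2,0,0]},{"delta_pos":[-0.01,0.15,0.07],"dr":[-2,0,0]},{"delta_pos":[-0.01,0.15,0.04],"dr":[-1.3,0,0]},{"delta_pos":[-0.01,0.15,0.04],"dr":[-1.3,0,0]},{"delta_pos":[-0.01,0.15,0.04],"dr":[-1.3,0,0]}]'
python3 - <<'E'
from h import *
f=grab_frame("side");a=cv2.resize(f[100:260,220:390,::-1],None,fx=3.2,fy=3.2)
g=grab_frame("scene");b=cv2.resize(g[150:310,190:310,::-1],None,fx=3.2,fy=3.2)
h=min(a.shape[0],b.shape[0]);cv2.imwrite("pics/m2.png",cv2.resize(np.hstack([a[:h],b[:h]]),(800,440)))
print(get_state()['force'],get_state()['eef_pos'])
E
```

```text
t: 3.65
eef_pos: [0.6052, -0.1283, 0.1202]
ee_rot: [-3.119, 0.813, -1.506]
force: [0.6, 0.6, -1.2]
width: 0.0004
gripper_force: 0.4
t: 4.55
eef_pos: [0.6023, -0.0906, 0.1408]
ee_rot: [3.141, 0.522, -1.521]
force: [-0.1, -0.5, -0.0]
width: 0.0002
gripper_force: 0.3
[-0.17500487  0.82107578 -0.96772359] [ 0.60238357 -0.08978754  0.14132096]
```

View pics/m2.png

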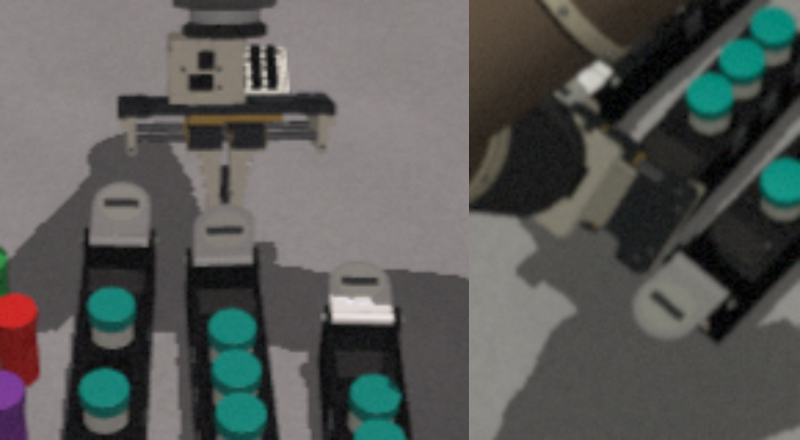

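```bash
python3 - <<'E'
from h import *
m=lambda P:[round((proj("side",np.array(P))[0]-220)*3.2*800/928),round((proj("side",np.array(P))[1]-100)*3.2*440/512)]
print("fingertip",m([.602,-.08,.125]))
for th in(7,45,60,75,85,90):
    T=np.radians(th);e=lambda r:m([.601+r*np.cos(T)*.06,-.0702-r*np.cos(T),.08+r*np.sin(T)])
    print(th,e(.07),e(.042),e(0))
E
```

```text
fingertip [222, 215]
7 [217, 200] [219, 222] [222, 256]
45 [220, 183] [221, 212] [222, 256]
60 [221, 184] [221, 213] [222, 256]
75 [223, 191] [222, 217] [222, 256]
85 [224, 198] [223, 222] [222, 256]
90 [224, 202] [223, 224] [222, 256]
```

From the image, the flag's top at (224,206) with its bar at (224,230) matches the 90° projection, so the flag is upright. I'll carry on over.

```bash
python3 -m handwheel '[{"delta_pos":[-0.01,0.15,0.01],"dr":[-1.3,0,0]},{"delta_pos":[-0.01,0.15,0.01],"dr":[-1.3,0,0]},{"delta_pos":[-0.01,0.15,0],"dr":[-1.3,0,0]},{"delta_pos":[-0.01,0.14,-0.05],"dr":[-1.3,0,0]},{"delta_pos":[-0.01,0.14,-0.05],"dr":[-1.3,0,0]},{"delta_pos":[-0.01,0.14,-0.05],"dr":[-1.3,0,0]},{"delta_pos":[-0.01,0.13,-0.06],"dr":[-1.3,0,0]},{"delta_pos":[-0.01,0.13,-0.06],"dr":[-1.3,0,0]},{"delta_pos":[-0.01,0.13,-0.06],"dr":[-1.3,0,0]}]'
python3 -m handwheel '[{"delta_pos":[-0.01,0.09,-0.1],"dr":[-1.3,0,0]},{"delta_pos":[-0.01,0.09,-0.1],"dr":[-1.3,0,0]},{"delta_pos":[-0.01,0.09,-0.1],"dr":[-1.3,0,0]},{"delta_pos":[0,0.07,-0.11],"dr":[-1.3,0,0]},{"delta_pos":[0,0.07,-0.11],"dr":[-1.3,0,0]},{"delta_pos":[0,0.07,-0.11],"dr":[-1.3,0,0]},{"delta_pos":[0,0.07,-0.09],"dr":[0,0,0]},{"delta_pos":[0,0.07,-0.09],"dr":[0,0,0]},{"delta_pos":[0,0.07,-0.09],"dr":[0,0,0]}]'
```

```text
t: 5.55
eef_pos: [0.5996, -0.0527, 0.1314]
ee_rot: [3.131, 0.318, -1.525]
force: [0.8, -1.1, 0.3]
width: 0.0005
gripper_force: 0.2
t: 6.45
eef_pos: [0.5988, -0.0324, 0.1043]
ee_rot: [3.125, 0.184, -1.527]
force: [0.5, -2.1, 3.1]
width: 0.0002
gripper_force: 2.1
```

Contact has begun at the expected height, so I'll press in small steps.

```bash
python3 -m handwheel '[{"delta_pos":[0,0,-0.04],"dr":[0,0,0]},{"delta_pos":[0,0,-0.04],"dr":[0,0,0]},{"delta_pos":[0,0,0],"dr":[0,0,0]}]'
```

```text
t: 6.75
eef_pos: [0.599, -0.0327, 0.1038]
ee_rot: [3.126, 0.184, -1.526]
force: [-4.2, 0.2, 12.8]
width: 0.0007
gripper_force: 6.4
```

The force rose to 12.8 N with little movement, so the flag is on its stop. I'll retract straight up and check.

```bash
python3 -m handwheel '[{"delta_pos":[0,0,0.2],"dr":[0,0,0]},{"delta_pos":[0,0,0.6],"dr":[0,0,0]},{"delta_pos":[0,-0.3,0.9],"dr":[0,0,0]},{"delta_pos":[0,-0.9,0.9],"dr":[0,0,0]},{"delta_pos":[0,-0.9,0.9],"dr":[0,0,0]},{"delta_pos":[0,-1,0.5],"dr":[0,0,0]},{"delta_pos":[0,-1,0],"dr":[0,0,0]},{"delta_pos":[0,-1,0],"dr":[0,0,0]},{"delta_pos":[0,-1,0],"dr":[0,0,0]},{"delta_pos":[0,0,0],"dr":[0,0,0]}]'
python3 - <<'E'
from h import *
f=grab_frame("side");a=cv2.resize(f[120:320,220:390,::-1],None,fx=2.6,fy=2.6)
g=grab_frame("scene");b=cv2.resize(g[110:310,190:340,::-1],None,fx=2.6,fy=2.6)
cv2.imwrite("pics/m3.png",cv2.resize(np.hstack([a,b]),(800,500)))
E
```

```text
t: 7.75
eef_pos: [0.5984, -0.2188, 0.2215]
ee_rot: [3.124, 0.184, -1.53]
force: [0.3, 0.0, 0.4]
width: 0.0008
gripper_force: 0.0
```

View pics/m3.png

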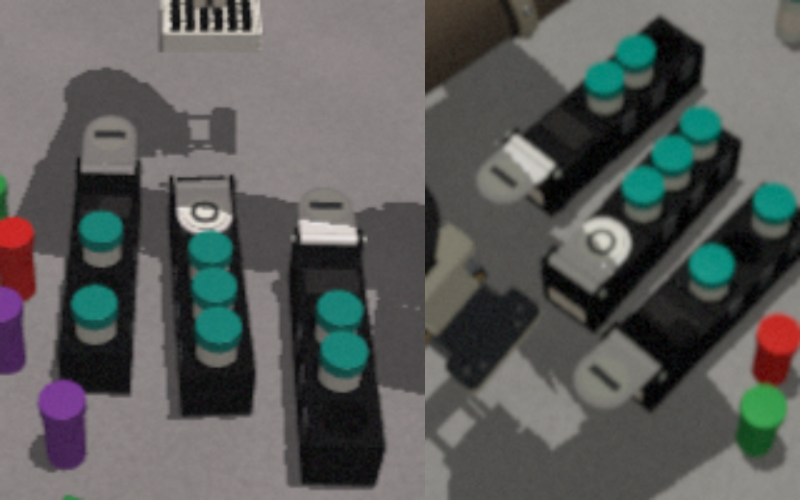

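The full rack's flag lies flat with its ring up: side (205,212), scene (603,241). The other two flags, the racks and the jars are as they were.

```bash
python3 -c "
from station import *
print(job_done())"
```

```text
the job is handed in; nothing more can be done
None
```

I flipped the full rack's (middle rack's) flag over until it lay flat with its ring face up, and handed the job in at about 8 s; in the last pictures the other two flags, the racks and the jars looked unmoved.

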